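# Sort salvaged board parts into the colour-coded trays

## Task

Sort the salvaged parts into their trays: both capacitors into the blue tray, both heat sinks into the red tray and the transformer into the yellow tray. Each part gets a bay of its own and stands upright flat on the bay's floor. Leave the flux bottle and the tip cleaner standing where they are.

Things in the scene. Friction and masses are not known exactly. Their poses are not given: they have to be found in the camera images.
- capacitor_1: First capacitor: black upright cylinder, 32 mm diameter, 46 mm tall, two small brass screw terminals on top (4 mm more, 13 mm apart), white stripe down one side; stands on its flat end, about 90 g. Origin: centre of its underside, z up along its axis.
- capacitor_2: Second capacitor: black upright cylinder, 32 mm diameter, 46 mm tall, two small brass screw terminals on top (4 mm more, 13 mm apart), white stripe down one side; stands on its flat end, about 90 g. Origin: centre of its underside, z up along its axis. Same as the first.
- heatsink_1: First heat sink: bare silver aluminium block with six upright fins, 26 x 36 x 45 mm (x, y, z), solid to a gripper on all four sides, stands upright, about 60 g. Origin: centre of its underside; z up along the fins, y across the row of fins (36 mm), x along the fin blades (26 mm).
- heatsink_2: Second heat sink: bare silver aluminium block with six upright fins, 26 x 36 x 45 mm (x, y, z), solid to a gripper on all four sides, stands upright, about 60 g. Origin: centre of its underside; z up along the fins, y across the row of fins (36 mm), x along the fin blades (26 mm). Same as the first.
- transformer: Small transformer: copper winding inside a dark ferrite frame with an orange band over it, 30 x 36 x 42 mm (x, y, z), solid to a gripper on all four sides, stands upright, about 110 g. Origin: centre of its underside, z up.
- tray_blue: Blue tray: shallow blue plastic tray fixed to the bench, 72 x 140 mm (x, y), with two square bays 64 x 64 mm inside, side by side along its y axis, their centres at y = +34 mm and y = -34 mm. Walls 12 mm high and 4 mm thick, with a 4 mm divider of the same height; floor 3 mm thick. Origin: under the tray's centre (the middle of the divider), at bench height.
- tray_red: Red tray: shallow red plastic tray fixed to the bench, 72 x 140 mm (x, y), with two square bays 64 x 64 mm inside, side by side along its y axis, their centres at y = +34 mm and y = -34 mm. Walls 12 mm high and 4 mm thick, with a 4 mm divider of the same height; floor 3 mm thick. Origin: under the tray's centre (the middle of the divider), at bench height.
- tray_yellow: Yellow tray: shallow yellow plastic tray fixed to the bench, 72 x 72 mm, with one square bay 64 x 64 mm inside. Walls 12 mm high and 4 mm thick; floor 3 mm thick. Origin: under its centre, at bench height.
- flux_bottle: Bystander: upright amber bottle with white nozzle, 40 mm diameter, 112 mm tall, loose. Origin: centre of its underside.
- tip_cleaner: Bystander: black round cup with brass wool in it, 60 mm diameter, 48 mm tall, loose. Origin: centre of its underside. (Fixed surroundings to keep the arm clear of: a wall shelf on the right, 0.52 m above the bench top, over x = 0.32 to 1.62 m, y below -0.60 m.)

How it is judged:
By the outcome, as a careful person would: the job done as asked, in the order asked, and still so for the second after the job is handed in, with the robot touching nothing.
It also fails if it takes over 99 s, if anything falls off the work surface, if the arm or the gripper's body presses on something with over 40 N, if the wrist force passes 120 N, or if a joint passes its speed limit or range.

## Robot

A 6-joint arm with a two-finger parallel gripper is mounted at the origin on a cart in front of the work surface, level with it; the furniture and walls round the work are solid. World frame = base frame: x ahead of the robot, y to its left, z up, the work surface at z = 0. Lengths are in m, angles in degrees, forces in N, time in s.
With the tool pointing down it reaches from about 0.25 to 0.725 m from the base axis. Payload 9.7 kg.
Tool frame: the origin (TCP) lies at the very end of the fingers, on their centre line; the grasp point (between the pads) lies 19 mm behind it; z points along the fingers, y is the line along which they close (so a half turn about z gives the same grasp; the last joint's range is limited). The gripper opens to 85 mm and grips with 20 to 120 N. Pads are 22 mm wide; open, the fingers measure 114 mm over their backs; the gripper's body (76 mm by 85 mm) begins 54 mm behind the grasp point. The pads swing forward as they close: fully open they stand 13 mm farther back than shut.
Start: joints at [-70.359, 4.979, 10.078, 95.1, 0, 90], TCP at [0.185, -0.518, 0.231] pointing down, gripper open.
Joint ranges: [-179.16, 179.16], [-48.56, 103.87], [-65.8, 70.77], [-126.05, 130.52], [-82.76, 87.17], [-180, 180]. Speed limits (degrees/s): [127.2, 127.2, 147.25, 180, 180, 180].

## Interface

Orientations are given as [roll, pitch, yaw] about the fixed x, y, z axes, in that order (R = Rz(yaw) Ry(pitch) Rx(roll)).
In Python, from workcell import bot gives the robot as it stands.
- The arm moves only by the tool arm_command, never from a script. Its argument "series" is a list of rows, each a list of 4 numbers: the shift along the tool's x, y, z in m, then the turn about the tool's z in rad. A call has exactly 5 rows; each row is the pose to reach, as a shift and turn from the pose commanded when the call began, along the tool's axes at that moment; what a row does not reach only later rows make up. A row lasts 1/10 s, in which the tool goes at most 50 mm and 8.59 degrees, less where a joint would pass 70% of its speed; a pose out of reach is approached as far as the arm can. A call with a gripper value outside its range is refused whole. "hand" is the finger opening in m, from 0 to 0.0854, set as the call begins (left out, the last holds). The fingers move at their own pace and stop on an object; "grip_force" is the grip in N (left out, the last holds). Time passes only in rows, so rows that repeat a pose let the fingers close, or fill a call up. It gives the time, the measured TCP pose, the force, the opening and the grip force at its end, in the units of the state.
- bot.get_obs(): the state, without advancing time (a new reading comes with each control period).
- bot.camera(name): name is "side" or "top" or "wrist"; returns a dict with "color" (420x560x3 uint8, blue, green, red), "camera_matrix" (3x3 intrinsics, pixels), "xyz" and "orientation" of the camera in the world; the wrist camera has in their place "T_tool_cam" (4x4, takes a point from camera to tool coordinates, whose origin is the TCP and whose axes are the flange's). Camera axes: x right, y up, looking along -z (the intrinsics and any distortion apply to the point x, -y, -z); pixel columns grow to the right and rows downward; lengths in m; the calibration is good to about 2 mm. A picture is of the moment at which its call begins: read the wrist's pose just before it. There is no depth.
- bot.job_done(): hands the job in; it is judged then, once.
Trained networks look in the newest picture that a camera, given by its name, has taken for a name from the list of things; names that differ only in an ending like _2 or _b are one class to them, and where a whole thing is asked for, a point or a joint stands for the part that bears it (a point fixed in the world has none). Each returns a list of dicts, best first, with "confidence" (0 to 1); they miss things now and then, are a little off and sometimes report something else, mostly with a low value. They report only what shows in the picture. A call takes as long as a camera call.
- bot.find_in(camera, target): "location" ([column, row] in pixels, amid what is visible of it).
- bot.mark_of(camera, target): "location" ([column, row] in pixels: a listed point, or the origin of a listed thing).
The state is a dict: "time": time; "q": joint angles; "qd": joint speeds; "joint_efforts": joint torques, N m; "ee_pos": TCP position; "tcp_rot": TCP orientation; "wrist_force": force on the tool from outside, world axes, zero at the start; "torque": the same for the moment, N m; "opening": finger opening in m; "grasp_force": force on a finger pad.
Only numpy, scipy, OpenCV 4.12 (cv2) and the standard library are available. Lean on these libraries where they do the work, as an engineer would, in place of code of your own. Each camera call takes 0.05 s, during which the arm holds its last target. There are 200 camera calls.

## Working session

There is one attempt and no reset: what is moved stays moved. The work goes in short steps, Python scripts to look and compute and a tool call to move; the robot and the scene stay as the last step left them, time stands still between calls to the robot, and variables do not carry over. Pictures are saved under pics/ and viewed, at most 15 in all, crops included, and the job is handed in when it is done.

Besides the shell and the picture viewer there is one more tool, called after "Emit:" as a command line: name --pt "numbers of a row" for each row, then --argument value for the rest. arm_command: Moves the arm, as the interface text tells. Its arguments: {"type":"object","properties":{"series":{"type":"array"},"hand":{"type":"number"},"grip_force":{"type":"number"}},"required":["series"]}

```bash
mkdir -p pics; cat > h.py <<'E'
import numpy as np, cv2
from scipy.spatial.transform import Rotation as R
from workcell import bot
def cam(name):
    o=bot.get_obs(); c=bot.camera(name)
    K=np.array(c["camera_matrix"])
    if "T_tool_cam" in c:
        T=np.eye(4);T[:3,:3]=R.from_euler('xyz',o["tcp_rot"],degrees=True).as_matrix();T[:3,3]=o["ee_pos"]
        T=T@np.array(c["T_tool_cam"])
    else:
        T=np.eye(4);ori=np.array(c["orientation"]);T[:3,:3]=ori if ori.shape==(3,3) else R.from_euler('xyz',ori,degrees=True).as_matrix();T[:3,3]=c["xyz"]
    return c["color"],K,T,c
def ray(K,T,px,z):
    d=np.linalg.inv(K)@[px[0],px[1],1]; d=T[:3,:3]@[d[0],-d[1],-d[2]]
    p=T[:3,3]; return p+d*(z-p[2])/d[2]
def proj(K,T,p):
    q=np.linalg.inv(T)@[*p,1]; v=K@[q[0],-q[1],-q[2]]; return v[:2]/v[2]
E
python3 - <<'E'
from h import *
print(bot.get_obs())
for n in["top","side"]:
    im,K,T,c=cam(n); cv2.imwrite(f"pics/{n}1.png",im); print(n,{k:v for k,v in c.items() if k!="color"})
    for t in["capacitor_1","heatsink_1","transformer","tray_blue","tray_red","tray_yellow","flux_bottle","tip_cleaner"]:
        for d in bot.mark_of(n,t):
            print(t,round(d["confidence"],2),np.round(d["location"]),ray(K,T,d["location"],0).round(3))
E
```

```text
{'time': 0.0, 'q': array([-7.03590896e+01,  5.00997581e+00,  1.00340947e+01,  9.50995256e+01,
       -2.32351486e-04,  9.00004185e+01]), 'qd': array([-0.08203767, -0.11810957,  0.0190304 , -0.04820035,  0.00442655,
       -0.0343045 ]), 'joint_efforts': array([ 8.29573437e-04, -5.20387745e+01,  4.64798069e+01,  1.62384025e-02,
        3.29591740e-05,  1.49703226e-05]), 'ee_pos': array([ 0.18478896, -0.51778092,  0.23059064]), 'tcp_rot': array([-1.79924593e+02,  2.32902082e-04,  1.96404922e+01]), 'wrist_force': array([-0.56893396, -0.09214363,  0.11871856]), 'torque': array([-0.05240522,  0.01546668, -0.03184502]), 'grasp_force': 0.0, 'opening': 0.08542261659835662}
top {'camera_matrix': array([[538.29816391,   0.        , 278.81417439],
       [  0.        , 538.29816391, 213.76712613],
       [  0.        ,   0.        ,   1.        ]]), 'xyz': array([ 0.30519508, -0.03183986,  1.16436003]), 'orientation': array([ 10.6311782 ,   1.83157053, -90.33846272])}
capacitor_1 0.75 [315. 203.] [ 0.547 -0.077  0.   ]
capacitor_1 0.75 [277. 245.] [0.454 0.008 0.   ]
heatsink_1 0.72 [267. 204.]
[... 571 characters left out ...]
0.        ,   1.        ]]), 'xyz': array([0.15974854, 0.79054297, 0.51700723]), 'orientation': array([ 6.15948254e+01, -2.14010558e-02, -1.54847116e+02])}
capacitor_1 0.91 [304. 240.] [0.459 0.005 0.   ]
capacitor_1 0.76 [284. 214.] [ 0.549 -0.087  0.   ]
heatsink_1 0.58 [265. 237.] [0.544 0.034 0.   ]
transformer 0.51 [326. 226.] [ 0.435 -0.073  0.   ]
tray_blue 0.56 [338. 187.] [ 0.479 -0.296  0.   ]
tray_blue 0.19 [265. 236.] [0.546 0.029 0.   ]
tray_red 0.85 [243. 207.] [ 0.662 -0.077  0.   ]
tray_yellow 0.7 [200. 244.] [0.661 0.12  0.   ]
tray_yellow 0.62 [244. 205.] [ 0.663 -0.086  0.   ]
flux_bottle 0.91 [290. 318.] [0.386 0.254 0.   ]
tip_cleaner 0.95 [243. 254.] [0.555 0.116 0.   ]
```

```bash
python3 - <<'E'
import cv2
a=cv2.imread("pics/top1.png"); 
c=a[110:310,130:450]; cv2.imwrite("pics/top1c.png",cv2.resize(c,(800,500),interpolation=cv2.INTER_CUBIC))
b=cv2.imread("pics/side1.png"); cv2.imwrite("pics/side1c.png",b)
E
```

```text
(no output)
```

View pics/top1c.png

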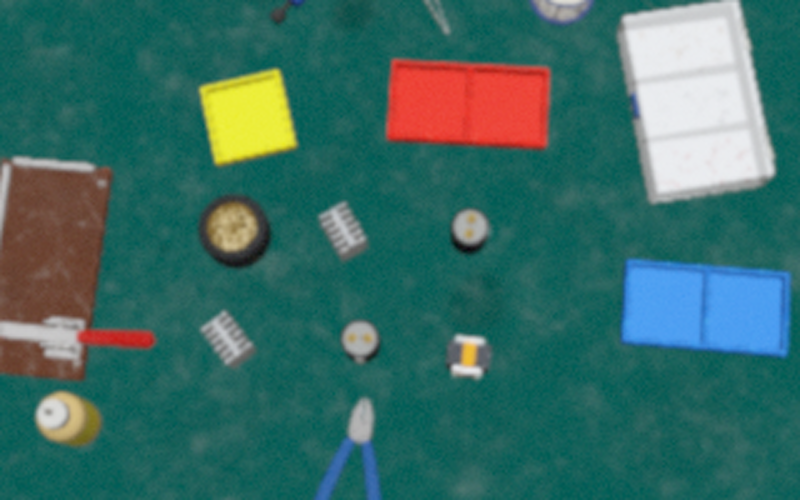

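View pics/side1.png

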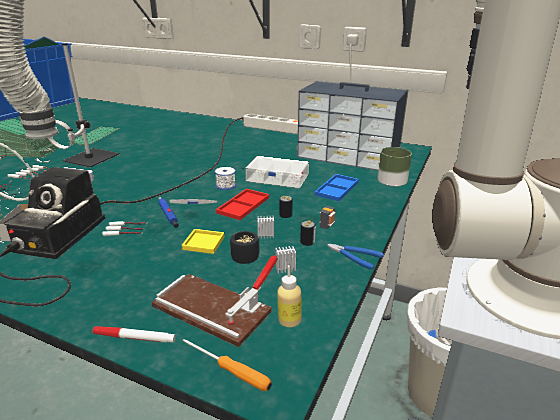

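The top view (2.5x crop offset by 130,110) shows heat sinks at pixels ~(267,202) and (221,245), capacitors at (318,202) and (274,246), and the transformer at (317,252). The trays are where the network says. The side view agrees. I'll move over the parts for a near look.

Emit:
arm_command --pt "0.034 -0.034 -0.002 0.07" --pt "0.068 -0.068 -0.004 0.14" --pt "0.102 -0.102 -0.006 0.21" --pt "0.136 -0.136 -0.008 0.28" --pt "0.17 -0.169 -0.009 0.343" --hand 0.06 --grip_force 40

```text
time: 1.4
ee_pos: [0.2885, -0.3, 0.2406]
tcp_rot: [180.0, -0.0, -0.2]
wrist_force: [1.2, -0.7, -0.2]
opening: 0.0598
grasp_force: 0.0
```

Emit:
arm_command --pt "0.018 -0.036 0 0" --pt "0.036 -0.072 0 0" --pt "0.054 -0.108 0 0" --pt "0.072 -0.144 -0.005 0" --pt "0.09 -0.18 -0.01 0"

```text
time: 1.9
ee_pos: [0.3785, -0.1201, 0.2506]
tcp_rot: [180.0, -0.0, -0.0]
wrist_force: [1.1, -0.8, -0.3]
opening: 0.06
grasp_force: 0.0
```

Emit:
arm_command --pt "0.02 -0.04 -0.01 0" --pt "0.04 -0.08 -0.02 0" --pt "0.041 -0.092 -0.02 0" --pt "0.041 -0.092 -0.02 0" --pt "0.041 -0.092 -0.02 0"

```text
time: 2.4
ee_pos: [0.4189, -0.0301, 0.2701]
tcp_rot: [180.0, 0.0, 0.0]
wrist_force: [-0.9, -1.1, -0.9]
opening: 0.0599
grasp_force: 0.0
```

```bash
python3 - <<'E'
from h import *
o=bot.get_obs();print(o["time"],o["ee_pos"],o["tcp_rot"],o["q"])
im,K,T,c=cam("wrist"); cv2.imwrite("pics/w1.png",im); np.savez("w1.npz",K=K,T=T); print(c["T_tool_cam"],K)
for t,h in[("capacitor_1",.046),("heatsink_1",.045),("transformer",.042),("tip_cleaner",.048)]:
    for d in bot.mark_of("wrist",t):
        print(t,round(d["confidence"],2),np.round(d["location"]),ray(K,T,d["location"],0).round(3))
E
```

```text
2.4 [ 0.41890618 -0.03008834  0.27011542] [1.79982299e+02 2.13311320e-02 1.98229021e-02] [-4.09524957e+00 -1.15304622e+01 -1.28584802e+00  1.00264620e+02
 -1.91858701e-02  1.75884928e+02]
[[ 5.76909926e-04  9.59195696e-01  2.82742432e-01  7.21527719e-02]
 [ 9.99999819e-01 -5.04940076e-04 -3.27412738e-04  1.00399356e-04]
 [-1.71284904e-04  2.82742570e-01 -9.59195814e-01 -1.42914984e-01]
 [ 0.00000000e+00  0.00000000e+00  0.00000000e+00  1.00000000e+00]] [[351.05999719   0.         275.97036984]
 [  0.         351.05999719 213.70024463]
 [  0.           0.           1.        ]]
capacitor_1 0.71 [238. 146.] [0.451 0.013 0.   ]
capacitor_1 0.64 [322.  58.] [ 0.546 -0.08   0.   ]
heatsink_1 0.71 [220.  61.] [0.542 0.03  0.   ]
heatsink_1 0.7 [141. 145.] [0.452 0.126 0.   ]
transformer 0.59 [319. 158.] [ 0.437 -0.08   0.   ]
tip_cleaner 0.56 [135.  57.] [0.546 0.122 0.   ]
```

View pics/w1.png

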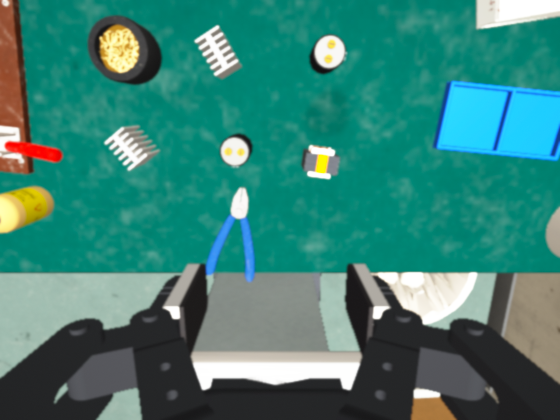

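The wrist view shows heat sinks at (218,52) and (131,147), capacitors at (329,52) and (236,150), and the transformer at (322,161). That matches the networks' detections. Next I need tray centres and headings, plus heat sink yaw.

```bash
python3 - <<'E'
from h import *
z=np.load("w1.npz");K,T=z["K"],z["T"];im=cv2.imread("pics/w1.png");hsv=cv2.cvtColor(im,cv2.COLOR_BGR2HSV)
print("hs/transformer from wrist")
for n,(u,v),h in[("hsA",(218,52),.045),("hsB",(131,147),.045),("tr",(322,161),.042)]:
    r=30; sub=hsv[v-r:v+r,u-r:u+r]
    m=~((sub[...,0]>70)&(sub[...,0]<100)&(sub[...,1]>90)); m=m.astype(np.uint8)*255
    m=cv2.morphologyEx(m,cv2.MORPH_CLOSE,np.ones((5,5)));
    cs=cv2.findContours(m,cv2.RETR_EXTERNAL,cv2.CHAIN_APPROX_NONE)[0]
    c=min(cs,key=lambda c:np.linalg.norm(c.mean((0,1))-r))
    P=np.array([ray(K,T,p[0]+[u-r,v-r],h)[:2]*1000 for p in c],np.float32)
    print(n,cv2.minAreaRect(P))
c=cv2.imread("pics/top1.png");hs=cv2.cvtColor(c,cv2.COLOR_BGR2HSV)
from scipy.spatial.transform import Rotation as R
K=np.array([[538.298,0,278.814],[0,538.298,213.767],[0,0,1]]);T=np.eye(4);T[:3,:3]=R.from_euler('xyz',[10.6311782,1.83157053,-90.33846272],degrees=True).as_matrix();T[:3,3]=[.30519508,-.03183986,1.16436]
for n,lo,hi,b in[("blue",100,120,(375,455,210,256)),("red",-1,8,(280,355,130,172)),("yel",24,34,(205,252,132,180))]:
    x0,x1,y0,y1=b; s=hs[y0:y1,x0:x1]; m=((s[...,0]>=max(lo,0))&(s[...,0]<=hi)&(s[...,1]>120)).astype(np.uint8)
    cs=max(cv2.findContours(m,cv2.RETR_EXTERNAL,cv2.CHAIN_APPROX_NONE)[0],key=cv2.contourArea)
    P=np.array([ray(K,T,p[0]+[x0,y0],.012)[:2]*1000 for p in cs],np.float32); print(n,cv2.minAreaRect(P))
v=cv2.resize(im[10:210,60:360],None,fx=2.6,fy=2.6,interpolation=cv2.INTER_CUBIC);cv2.imwrite("pics/w1c.png",v)
E
```

```text
hs/transformer from wrist
hsA ((543.5846557617188, 25.854637145996094), (42.69282531738281, 27.90055274963379), 30.301156997680664)
hsB ((454.9270324707031, 118.78187561035156), (42.62413787841797, 41.05834197998047), 37.838802337646484)
tr ((438.59747314453125, -77.36128997802734), (38.79933547973633, 33.98200607299805), 82.86859893798828)
blue ((477.5184631347656, -281.9495544433594), (143.40200805664062, 75.23133850097656), 84.55879211425781)
red ((662.3925170898438, -81.77269744873047), (141.06092834472656, 75.09713745117188), 86.03067016601562)
yel ((653.318603515625, 114.81098175048828), (75.66309356689453, 74.11241912841797), 12.11817741394043)
```

View pics/w1c.png

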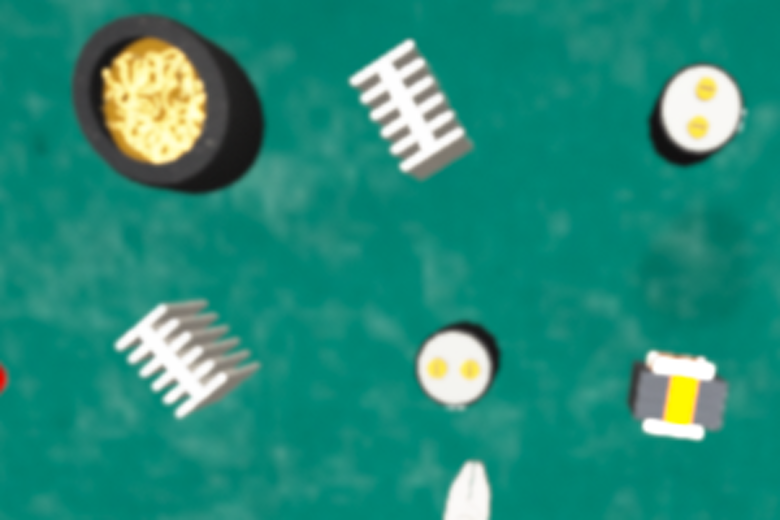

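The trays sit at about blue (478,-283), red (662,-80) and yellow (655,116) mm. The fin rows point at about 30° (right heat sink in front) and 39° (the other one). I'll fetch the far capacitor first, at (0.546,-0.079).

Emit:
arm_command --pt "0.026 0.01 0.03 0" --pt "0.052 0.02 0.06 0" --pt "0.078 0.03 0.09 0" --pt "0.104 0.04 0.12 0" --pt "0.127 0.049 0.15 0" --hand 0.07

```text
time: 3.15
ee_pos: [0.547, -0.0801, 0.1189]
tcp_rot: [180.0, -0.0, -0.1]
wrist_force: [-0.1, -0.2, 0.4]
opening: 0.0701
grasp_force: 0.0
```

Emit:
arm_command --pt "0 0 0.03 0" --pt "0 0 0.06 0" --pt "0 0 0.085 0" --pt "0 0 0.1 0" --pt "0 0 0.105 0"

```text
time: 3.65
ee_pos: [0.5452, -0.0792, 0.0138]
tcp_rot: [-180.0, 0.1, -0.1]
wrist_force: [-0.4, -0.3, -0.2]
opening: 0.0698
grasp_force: 0.0
```

Emit:
arm_command --pt "0 0 0 0" --pt "0 0 0 0" --pt "0 0 0 0" --pt "0 0 0 0" --pt "0 0 0 0" --hand 0.0 --grip_force 40

```text
time: 4.15
ee_pos: [0.5472, -0.0789, 0.017]
tcp_rot: [180.0, -0.2, -0.0]
wrist_force: [-1.3, -1.0, 5.7]
opening: 0.0304
grasp_force: 40.2
```

Emit:
arm_command --pt "0 0 -0.01 0" --pt "0 0 -0.03 0" --pt "0 0 -0.055 0" --pt "0 0 -0.08 0" --pt "0 0 -0.1 0"

```text
time: 4.65
ee_pos: [0.5465, -0.0787, 0.1177]
tcp_rot: [180.0, -0.1, -0.0]
wrist_force: [0.6, -0.3, -0.8]
opening: 0.0308
grasp_force: 39.6
```

```bash
python3 - <<'E'
from h import *
im,K,T,c=cam("wrist"); cv2.imwrite("pics/w2.png",im); o=bot.get_obs();print(o["opening"],o["grasp_force"],o["wrist_force"])
print([(d["confidence"],d["location"],ray(K,T,d["location"],0)) for d in bot.mark_of("wrist","tray_blue")])
E
```

```text
0.030598964208671406 39.65484150830889 [ 0.09032475 -0.43253269  1.4337962 ]
[(0.75, [527.1, 287.7], array([ 0.47844161, -0.28609244,  0.        ])), (0.74, [14.2, 206.1], array([0.54799966, 0.1223389 , 0.        ]))]
```

View pics/w2.png

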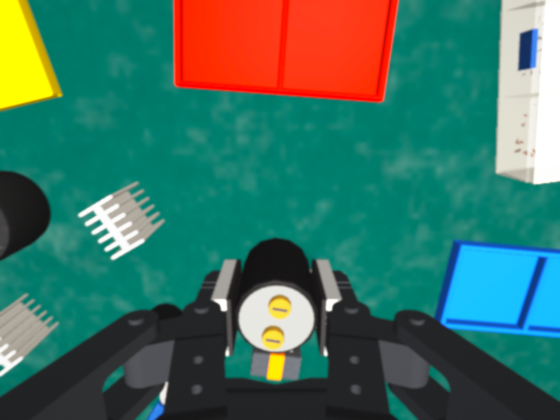

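The capacitor hangs upright in the fingers at about (276,310), and the blue tray is at right with its divider at about (535,290). I'll carry it to the far blue bay.

Emit:
arm_command --pt "-0.012 0.04 0 0" --pt "-0.024 0.08 0 0" --pt "-0.036 0.12 0 0" --pt "-0.048 0.16 0 0" --pt "-0.059 0.2 0 0"

```text
time: 5.25
ee_pos: [0.4862, -0.28, 0.1147]
tcp_rot: [-180.0, 0.0, 0.0]
wrist_force: [1.6, -0.6, 0.1]
opening: 0.0307
grasp_force: 39.8
```

Emit:
arm_command --pt "-0.008 0.03 0 0" --pt "-0.011 0.039 0.02 0" --pt "-0.011 0.039 0.05 0" --pt "-0.011 0.039 0.075 0" --pt "-0.011 0.039 0.085 0"

```text
time: 5.75
ee_pos: [0.4745, -0.3168, 0.027]
tcp_rot: [-179.9, 0.2, -0.0]
wrist_force: [1.0, -0.0, -0.9]
opening: 0.0308
grasp_force: 39.8
```

Emit:
arm_command --pt "0 0 0.005 0" --pt "0 0 0.009 0" --pt "0 0 0.011 0" --pt "0 0 0.011 0" --pt "0 0 0.011 0"

```text
time: 6.25
ee_pos: [0.4765, -0.3179, 0.0201]
tcp_rot: [180.0, -0.1, -0.0]
wrist_force: [-0.1, 0.4, -0.1]
opening: 0.0305
grasp_force: 39.8
```

Emit:
arm_command --pt "0 0 0 0" --pt "0 0 0 0" --pt "0 0 0 0" --pt "0 0 0 0" --pt "0 0 0 0" --hand 0.05

```text
time: 6.75
ee_pos: [0.4762, -0.3177, 0.0193]
tcp_rot: [180.0, 0.0, -0.0]
wrist_force: [-0.4, 0.3, 0.1]
opening: 0.0501
grasp_force: 0.0
```

Emit:
arm_command --pt "0 0 -0.01 0" --pt "0 0 -0.03 0" --pt "0 0 -0.055 0" --pt "0 0 -0.08 0" --pt "0 0 -0.1 0"

```text
time: 7.25
ee_pos: [0.4764, -0.3179, 0.1217]
tcp_rot: [179.9, -0.1, -0.0]
wrist_force: [-1.2, 0.4, -0.6]
opening: 0.0501
grasp_force: 0.0
```

```bash
python3 - <<'E'
from h import *
im,K,T,c=cam("side"); cv2.imwrite("pics/s2.png",im)
for n in("side","wrist"):
    im,K,T,c=cam(n); cv2.imwrite(f"pics/{n}2.png",im)
    for t in("capacitor_1","tray_blue"): print(n,t,[(d["confidence"],ray(K,T,d["location"],.003).round(3)) for d in bot.mark_of(n,t)])
o=bot.get_obs();print(o["ee_pos"],o["time"])
E
```

```text
side capacitor_1 [(0.8, array([0.457, 0.01 , 0.003])), (0.53, array([ 0.481, -0.316,  0.003])), (0.29, array([0.546, 0.03 , 0.003]))]
side tray_blue [(0.87, array([ 0.473, -0.282,  0.003]))]
wrist capacitor_1 [(0.92, array([ 0.473, -0.317,  0.003]))]
wrist tray_blue [(0.98, array([ 0.48 , -0.284,  0.003]))]
[ 0.47572429 -0.31742259  0.11821675] 7.6
```

View pics/wrist2.png

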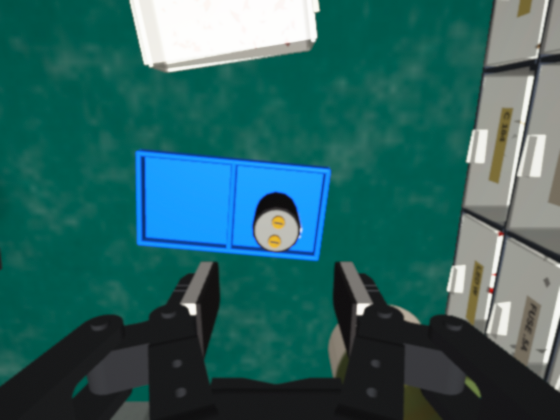

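The first capacitor stands in the right blue bay, with its top at (276,228) and clear of the walls. Next is the second capacitor at (0.454,0.010).

Emit:
arm_command --pt "-0.003 -0.044 0 -0.02" --pt "-0.006 -0.088 0 -0.04" --pt "-0.009 -0.132 0 -0.06" --pt "-0.012 -0.176 0 -0.08" --pt "-0.015 -0.22 0 -0.1" --hand 0.07

```text
time: 8.1
ee_pos: [0.4603, -0.0961, 0.1184]
tcp_rot: [-180.0, 0.1, 5.7]
wrist_force: [0.1, -0.2, 1.1]
opening: 0.0698
grasp_force: 0.0
```

Emit:
arm_command --pt "0.001 -0.04 0 0" --pt "0.003 -0.08 0 0" --pt "0.004 -0.108 0 0" --pt "0.004 -0.108 0.02 0" --pt "0.004 -0.108 0.04 0"

```text
time: 8.6
ee_pos: [0.4543, 0.0112, 0.0784]
tcp_rot: [180.0, -0.0, 5.8]
wrist_force: [0.8, -0.2, -0.6]
opening: 0.0699
grasp_force: 0.0
```

Emit:
arm_command --pt "0 0 0.02 0" --pt "0 0 0.04 0" --pt "0 0 0.055 0" --pt "0 0 0.064 0" --pt "0 0 0.064 0"

```text
time: 9.1
ee_pos: [0.4533, 0.0101, 0.0138]
tcp_rot: [-180.0, 0.2, 5.7]
wrist_force: [-0.1, -0.6, 0.5]
opening: 0.0703
grasp_force: 0.0
```

Emit:
arm_command --pt "0 0 0 0" --pt "0 0 0 0" --pt "0 0 0 0" --pt "0 0 0 0" --pt "0 0 0 0" --hand 0.0

```text
time: 9.6
ee_pos: [0.4551, 0.0102, 0.0163]
tcp_rot: [180.0, -0.1, 5.7]
wrist_force: [-0.1, 1.3, 6.7]
opening: 0.0306
grasp_force: 40.0
```

Emit:
arm_command --pt "0 0 -0.01 0" --pt "0 0 -0.03 0" --pt "0 0 -0.055 0" --pt "0 0 -0.08 0" --pt "0 0 -0.1 0"

```text
time: 10.1
ee_pos: [0.4545, 0.0101, 0.1173]
tcp_rot: [180.0, -0.1, 5.7]
wrist_force: [0.8, -0.1, -0.9]
opening: 0.0303
grasp_force: 39.7
```

Emit:
arm_command --pt "0 0.044 0 0" --pt "0 0.088 0 0" --pt "0 0.132 0 0" --pt "0 0.176 0 0" --pt "0 0.22 0 0"

```text
time: 10.6
ee_pos: [0.4762, -0.2106, 0.1159]
tcp_rot: [180.0, -0.0, 5.7]
wrist_force: [0.5, 0.1, -0.8]
opening: 0.0309
grasp_force: 39.9
```

Emit:
arm_command --pt "0 0.03 0 0" --pt "0 0.042 0.02 0" --pt "0 0.042 0.05 0" --pt "0 0.042 0.075 0" --pt "0 0.042 0.085 0"

```text
time: 11.1
ee_pos: [0.4792, -0.2502, 0.0281]
tcp_rot: [-179.9, 0.2, 5.7]
wrist_force: [0.1, 0.8, -0.7]
opening: 0.0309
grasp_force: 39.9
```

Emit:
arm_command --pt "0 0 0.005 0" --pt "0 0 0.009 0" --pt "0 0 0.011 0" --pt "0 0 0.011 0" --pt "0 0 0.011 0"

```text
time: 11.6
ee_pos: [0.481, -0.2507, 0.0201]
tcp_rot: [180.0, -0.1, 5.7]
wrist_force: [-0.5, 0.0, -1.2]
opening: 0.031
grasp_force: 39.9
```

Emit:
arm_command --pt "0 0 0 0" --pt "0 0 0 0" --pt "0 0 0 0" --pt "0 0 0 0" --pt "0 0 0 0" --hand 0.05

```text
time: 12.1
ee_pos: [0.4805, -0.2506, 0.0193]
tcp_rot: [-180.0, 0.0, 5.7]
wrist_force: [0.1, -0.3, 0.2]
opening: 0.0501
grasp_force: 0.0
```

Emit:
arm_command --pt "0 0 -0.01 0" --pt "0 0 -0.03 0" --pt "0 0 -0.055 0" --pt "0 0 -0.08 0" --pt "0 0 -0.1 0"

```text
time: 12.6
ee_pos: [0.4808, -0.2507, 0.1217]
tcp_rot: [179.9, -0.1, 5.7]
wrist_force: [0.0, 0.9, 0.1]
opening: 0.0498
grasp_force: 0.0
```

```bash
cat > plan.py <<'E'
# shift in tool axes between two world poses (x,y,z,yaw deg)
import numpy as np,sys
def d(a,b):
    y=np.radians(a[3]);w=np.subtract(b[:3],a[:3])
    return np.round([w[0]*np.cos(y)+w[1]*np.sin(y),w[0]*np.sin(y)-w[1]*np.cos(y),-w[2],-np.radians(b[3]-a[3])],3)
E
python3 - <<'E'
from h import *
from plan import d
im,K,T,c=cam("wrist"); cv2.imwrite("pics/w3.png",im)
print([(x["confidence"],ray(K,T,x["location"],.003).round(3)) for x in bot.mark_of("wrist","capacitor_1")])
o=bot.get_obs();print(o["ee_pos"],o["tcp_rot"],o["time"])
A=(.480,-.251,.119,5.73);B=(.52,-.05,.119,30.25);H=(.544,.029,.119,30.25)
print(d(A,B),d(B,H),d(H,(.660,-.116,.119,30.25)))
E
```

```text
[(0.94, array([ 0.472, -0.316,  0.003])), (0.67, array([ 0.476, -0.251,  0.003]))]
[ 0.48186772 -0.25125311  0.12319362] [179.83411774  -0.25368149   5.71981499] 12.7
[ 0.06  -0.196 -0.    -0.428] [ 0.061 -0.056 -0.    -0.   ] [ 0.027  0.184 -0.    -0.   ]
```

View pics/w3.png

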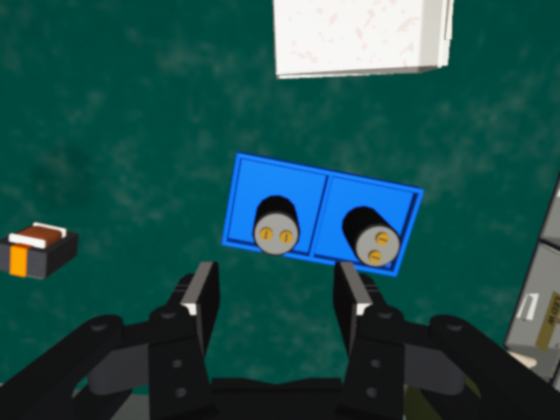

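Both capacitors stand in the blue bays (tops at (276,232) and (378,245)). Now to the first heat sink, with a look before descending.

Emit:
arm_command --pt "0.012 -0.039 0 -0.086" --pt "0.024 -0.078 0 -0.172" --pt "0.036 -0.118 0 -0.258" --pt "0.048 -0.157 0 -0.344" --pt "0.06 -0.196 0 -0.428" --hand 0.06

```text
time: 13.2
ee_pos: [0.5206, -0.0479, 0.1191]
tcp_rot: [-180.0, 0.0, 30.4]
wrist_force: [0.9, -0.5, 0.5]
opening: 0.0602
grasp_force: 0.0
```

Emit:
arm_command --pt "0.02 -0.018 0 0" --pt "0.04 -0.037 0 0" --pt "0.061 -0.056 0 0" --pt "0.061 -0.056 0 0" --pt "0.061 -0.056 0 0"

```text
time: 13.7
ee_pos: [0.5449, 0.0298, 0.1189]
tcp_rot: [-180.0, 0.1, 30.3]
wrist_force: [-0.0, -1.0, 0.6]
opening: 0.0598
grasp_force: 0.0
```

```bash
python3 - <<'E'
from h import *
im,K,T,c=cam("wrist")
o=bot.get_obs();print(o["ee_pos"],o["tcp_rot"],o["time"])
for t in("heatsink_1","tray_red"):print([(x["confidence"],ray(K,T,x["location"],.0).round(3)) for x in bot.mark_of("wrist",t)])
cv2.imwrite("pics/w4.png",im)
E
```

```text
[0.54486114 0.02923605 0.11898536] [-1.79992371e+02  4.49727644e-02  3.02588275e+01] 13.75
[(0.84, array([0.545, 0.027, 0.   ])), (0.74, array([0.455, 0.125, 0.   ]))]
[(0.57, array([ 0.665, -0.081,  0.   ]))]
```

View pics/w4.png

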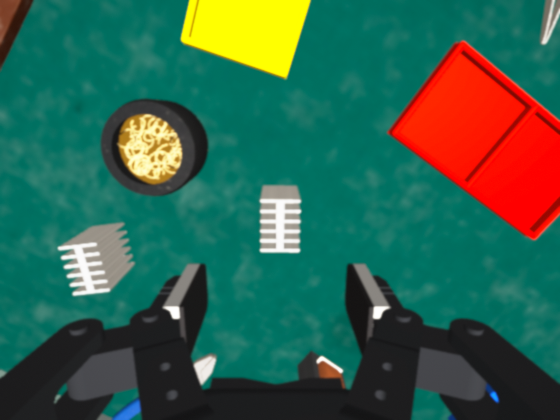

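The heat sink is squared between the fingers, centred at (280,220). Grasp, carry and place in the far red bay, turning to yaw 0.

Emit:
arm_command --pt "0 0 0.03 0" --pt "0 0 0.06 0" --pt "0 0 0.085 0" --pt "0 0 0.1 0" --pt "0 0 0.104 0"

```text
time: 14.35
ee_pos: [0.5442, 0.0288, 0.0138]
tcp_rot: [-179.9, 0.1, 30.2]
wrist_force: [-0.1, -0.0, 0.5]
opening: 0.06
grasp_force: 0.0
```

Emit:
arm_command --pt "0 0 0 0" --pt "0 0 0 0" --pt "0 0 0 0" --pt "0 0 0 0" --pt "0 0 0 0" --hand 0.0

```text
time: 14.85
ee_pos: [0.5462, 0.0295, 0.0169]
tcp_rot: [179.9, -0.1, 30.2]
wrist_force: [-0.5, -0.3, 7.0]
opening: 0.0256
grasp_force: 40.5
```

Emit:
arm_command --pt "0 0 -0.01 0" --pt "0 0 -0.03 0" --pt "0 0 -0.055 0" --pt "0 0 -0.08 0" --pt "0 0 -0.1 0"

```text
time: 15.35
ee_pos: [0.5454, 0.0296, 0.1176]
tcp_rot: [180.0, -0.1, 30.2]
wrist_force: [1.4, 0.3, -0.9]
opening: 0.0256
grasp_force: 39.6
```

Emit:
arm_command --pt "0.006 0.037 0 0.106" --pt "0.012 0.074 0 0.212" --pt "0.018 0.111 0 0.318" --pt "0.024 0.148 0 0.424" --pt "0.029 0.184 0 0.528"

```text
time: 15.85
ee_pos: [0.6638, -0.116, 0.116]
tcp_rot: [-180.0, -0.0, -0.3]
wrist_force: [-0.0, 0.2, -0.4]
opening: 0.025
grasp_force: 39.6
```

```bash
python3 - <<'E'
from h import *
im,K,T,c=cam("wrist")
o=bot.get_obs();print(o["ee_pos"],o["tcp_rot"],o["time"])
for t in("heatsink_1","tray_red"):print([(x["confidence"],ray(K,T,x["location"],.0).round(3)) for x in bot.mark_of("wrist",t)])
cv2.imwrite("pics/w5.png",im)
E
```

```text
[ 0.6658438  -0.1200068   0.11455503] [ 1.79914477e+02 -4.80960190e-02 -7.64395953e-01] 15.9
[(0.78, array([ 0.616, -0.115,  0.   ]))]
[(0.86, array([ 0.664, -0.083,  0.   ]))]
```

View pics/w5.png

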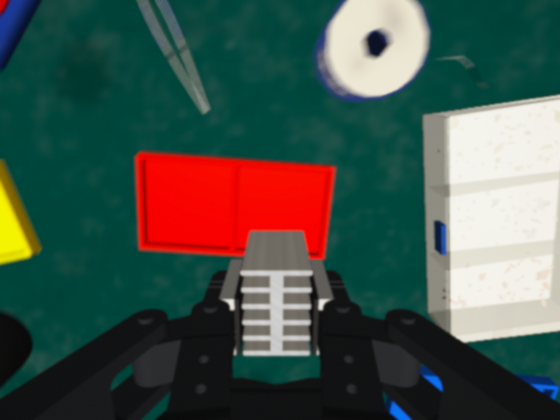

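The heat sink is held upright above the right red bay (divider at column 236, bay about 240–325). Lower and release.

Emit:
arm_command --pt "0 0 0.02 0" --pt "0 0 0.04 0" --pt "0 0 0.06 0" --pt "0 0 0.075 0" --pt "0 0 0.085 0"

```text
time: 16.5
ee_pos: [0.6623, -0.1141, 0.0295]
tcp_rot: [-180.0, 0.1, 0.1]
wrist_force: [0.3, 0.0, -0.7]
opening: 0.0256
grasp_force: 39.7
```

Emit:
arm_command --pt "0 0 0.005 0" --pt "0 0 0.009 0" --pt "0 0 0.011 0" --pt "0 0 0.011 0" --pt "0 0 0.011 0"

```text
time: 17.0
ee_pos: [0.6633, -0.1149, 0.0199]
tcp_rot: [180.0, -0.1, -0.0]
wrist_force: [-0.4, 0.7, 1.5]
opening: 0.0253
grasp_force: 39.9
```

Emit:
arm_command --pt "0 0 0 0" --pt "0 0 0 0" --pt "0 0 0 0" --pt "0 0 0 0" --pt "0 0 0 0" --hand 0.046

```text
time: 17.5
ee_pos: [0.6629, -0.1148, 0.0193]
tcp_rot: [-180.0, 0.0, -0.0]
wrist_force: [-0.1, -1.1, -0.0]
opening: 0.0453
grasp_force: 0.0
```

Emit:
arm_command --pt "0 0 -0.01 0" --pt "0 0 -0.03 0" --pt "0 0 -0.055 0" --pt "0 0 -0.08 0" --pt "0 0 -0.1 0"

```text
time: 18.0
ee_pos: [0.6632, -0.1149, 0.1219]
tcp_rot: [180.0, -0.1, -0.0]
wrist_force: [-0.1, 0.1, 0.4]
opening: 0.0462
grasp_force: 0.0
```

```bash
python3 - <<'E'
from h import *
from plan import d
im,K,T,c=cam("wrist")
o=bot.get_obs();print(o["ee_pos"],o["tcp_rot"],o["time"])
for t in("heatsink_1","tray_red"):print([(x["confidence"],ray(K,T,x["location"],.003).round(3)) for x in bot.mark_of("wrist",t)])
cv2.imwrite("pics/w6.png",im)
A=(.662,-.116,.119,0);B=(.56,.0,.119,25);H=(.453,.125,.119,39)
print(d(A,B),d(B,H))
E
```

```text
[ 0.66423286 -0.11507404  0.12546134] [ 1.79939163e+02 -3.38838589e-01 -1.49139620e-02] 18.05
[(0.62, array([ 0.66 , -0.113,  0.003]))]
[(0.56, array([ 0.667, -0.084,  0.003]))]
[-0.102 -0.116 -0.    -0.436] [-0.044 -0.159 -0.    -0.244]
```

View pics/w6.png

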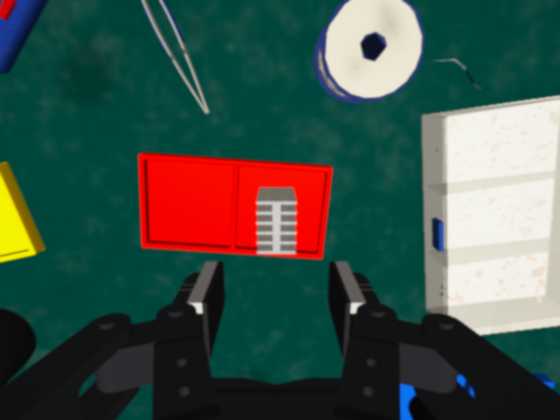

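The heat sink stands in the right red bay at (276,222). Now the second heat sink, at (0.453,0.125), yaw 39.

Emit:
arm_command --pt "-0.02 -0.023 0 -0.087" --pt "-0.04 -0.046 0 -0.174" --pt "-0.06 -0.069 0 -0.261" --pt "-0.08 -0.092 0 -0.348" --pt "-0.102 -0.116 0 -0.436" --hand 0.06

```text
time: 18.65
ee_pos: [0.5596, 0.002, 0.1181]
tcp_rot: [-180.0, 0.1, 25.2]
wrist_force: [-0.5, 0.8, 0.4]
opening: 0.0598
grasp_force: 0.0
```

Emit:
arm_command --pt "-0.01 -0.036 0 -0.06" --pt "-0.02 -0.072 0 -0.12" --pt "-0.03 -0.108 0 -0.18" --pt "-0.038 -0.138 0 -0.244" --pt "-0.044 -0.159 0 -0.244"

```text
time: 19.15
ee_pos: [0.4521, 0.1279, 0.1184]
tcp_rot: [-180.0, 0.1, 39.1]
wrist_force: [0.5, 0.5, 0.2]
opening: 0.0601
grasp_force: 0.0
```

Emit:
arm_command --pt "0 0 0 0" --pt "0 0 0 0" --pt "0 0 0 0" --pt "0 0 0 0" --pt "0 0 0 0"

```text
time: 19.65
ee_pos: [0.4542, 0.1262, 0.1191]
tcp_rot: [-180.0, 0.0, 38.9]
wrist_force: [-0.1, -0.0, 0.1]
opening: 0.0602
grasp_force: 0.0
```

```bash
python3 - <<'E'
from h import *
from plan import d
im,K,T,c=cam("wrist")
o=bot.get_obs();print(o["ee_pos"],o["tcp_rot"],o["time"])
for t in("heatsink_1",):print([(x["confidence"],ray(K,T,x["location"],.0).round(3)) for x in bot.mark_of("wrist",t)])
cv2.imwrite("pics/w7.png",im)
E
```

```text
[0.45420495 0.12628823 0.11911877] [-1.79993505e+02  2.03358734e-02  3.88936435e+01] 19.7
[(0.87, array([0.453, 0.126, 0.   ])), (0.32, array([0.387, 0.26 , 0.   ]))]
```

View pics/w7.png

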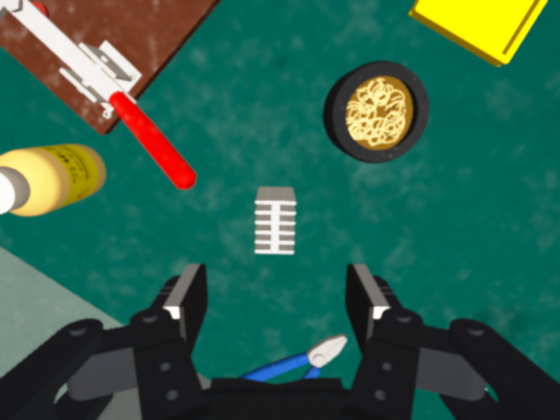

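It's aligned and centred at (275,220). Grasp and lift.

Emit:
arm_command --pt "0 0 0.03 0" --pt "0 0 0.06 0" --pt "0 0 0.085 0" --pt "0 0 0.1 0" --pt "0 0 0.104 0"

```text
time: 20.25
ee_pos: [0.4529, 0.1263, 0.0134]
tcp_rot: [-179.9, 0.2, 38.9]
wrist_force: [0.1, 0.1, 0.3]
opening: 0.0596
grasp_force: 0.0
```

Emit:
arm_command --pt "0 0 0 0" --pt "0 0 0 0" --pt "0 0 0 0" --pt "0 0 0 0" --pt "0 0 0 0" --hand 0.0

```text
time: 20.75
ee_pos: [0.4548, 0.127, 0.0165]
tcp_rot: [179.9, -0.1, 38.9]
wrist_force: [-0.7, -0.7, 5.9]
opening: 0.0255
grasp_force: 40.3
```

Emit:
arm_command --pt "0 0 -0.01 0" --pt "0 0 -0.03 0" --pt "0 0 -0.055 0" --pt "0 0 -0.08 0" --pt "0 0 -0.1 0"

```text
time: 21.25
ee_pos: [0.4541, 0.1268, 0.1175]
tcp_rot: [180.0, -0.1, 39.0]
wrist_force: [-0.5, -0.0, -0.5]
opening: 0.025
grasp_force: 39.7
```

```bash
python3 - <<'E'
from plan import d
A=(.4537,.1258,.115,38.96);B=(.56,.039,.115,18);C=(.666,-.047,.115,0)
print(d(A,B),d(B,C))
A=(.666,-.047,.119,0);B=(.438,-.077,.119,-7);Y=(.655,.116,.115,12);M=(.546,.02,.115,3)
print(d(A,B),d(B,M),d(M,Y))
E
```

```text
[ 0.028  0.134 -0.     0.366] [ 0.074  0.115 -0.     0.314]
[-0.228  0.03  -0.     0.122] [ 0.095 -0.109  0.004 -0.175] [ 0.114 -0.09  -0.    -0.157]
```

Emit:
arm_command --pt "0.006 0.027 0 0.073" --pt "0.011 0.054 0 0.146" --pt "0.017 0.08 0 0.22" --pt "0.022 0.107 0 0.293" --pt "0.028 0.134 0 0.366"

```text
time: 21.75
ee_pos: [0.5607, 0.0393, 0.116]
tcp_rot: [180.0, -0.0, 17.8]
wrist_force: [0.9, -0.2, 1.0]
opening: 0.0256
grasp_force: 39.5
```

Emit:
arm_command --pt "0.015 0.023 0 0.063" --pt "0.03 0.046 0 0.126" --pt "0.045 0.069 0 0.188" --pt "0.06 0.092 0 0.251" --pt "0.074 0.115 0 0.314"

```text
time: 22.25
ee_pos: [0.6666, -0.0471, 0.1158]
tcp_rot: [-180.0, 0.0, -0.2]
wrist_force: [-0.4, 0.5, -0.8]
opening: 0.0253
grasp_force: 39.5
```

Emit:
arm_command --pt "0 0 0 0" --pt "0 0 0.02 0" --pt "0 0 0.045 0" --pt "0 0 0.07 0" --pt "0 0 0.085 0"

```text
time: 22.75
ee_pos: [0.6647, -0.0459, 0.0286]
tcp_rot: [-180.0, 0.1, 0.0]
wrist_force: [-1.0, 0.1, -0.8]
opening: 0.0252
grasp_force: 39.5
```

Emit:
arm_command --pt "0 0 0.005 0" --pt "0 0 0.009 0" --pt "0 0 0.011 0" --pt "0 0 0.011 0" --pt "0 0 0.011 0"

```text
time: 23.25
ee_pos: [0.6663, -0.0464, 0.0202]
tcp_rot: [180.0, -0.1, -0.0]
wrist_force: [-0.5, -0.5, -0.3]
opening: 0.0255
grasp_force: 39.5
```

```bash
python3 - <<'E'
from h import *
o=bot.get_obs();print(o["ee_pos"],o["tcp_rot"],o["wrist_force"],o["time"])
im,K,T,c=cam("side");cv2.imwrite("pics/s8.png",cv2.resize(im[150:300,150:390],None,fx=3.3,fy=3.3,interpolation=cv2.INTER_CUBIC))
E
```

```text
[ 0.66625995 -0.04641168  0.02019056] [ 1.79992706e+02 -6.70461908e-02 -9.50347140e-03] [-0.4861217  -0.49551857 -0.27309321] 23.25
```

View pics/s8.png

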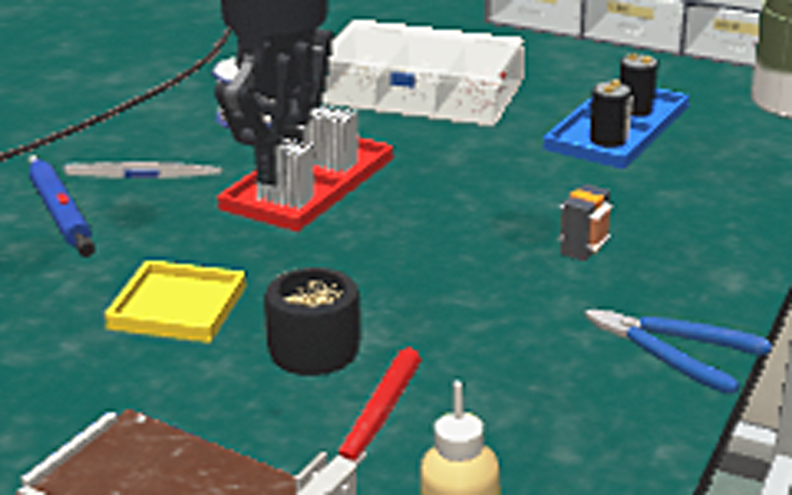

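The side view shows the second heat sink upright in the near red bay at crop (290,175), and the capacitors are fine. Release it and go to the transformer.

Emit:
arm_command --pt "0 0 0 0" --pt "0 0 0 0" --pt "0 0 0 0" --pt "0 0 0 0" --pt "0 0 0 0" --hand 0.046

```text
time: 23.8
ee_pos: [0.6659, -0.0464, 0.0193]
tcp_rot: [180.0, -0.0, -0.0]
wrist_force: [-0.8, 0.5, -0.4]
opening: 0.046
grasp_force: 0.0
```

Emit:
arm_command --pt "0 0 -0.01 0" --pt "0 0 -0.03 0" --pt "0 0 -0.055 0" --pt "0 0 -0.08 0" --pt "0 0 -0.1 0"

```text
time: 24.3
ee_pos: [0.6661, -0.0464, 0.1219]
tcp_rot: [180.0, -0.1, -0.0]
wrist_force: [0.4, 0.7, 0.0]
opening: 0.0461
grasp_force: 0.0
```

Emit:
arm_command --pt "-0.045 0.006 0 0" --pt "-0.09 0.012 0 0" --pt "-0.135 0.018 0 0" --pt "-0.18 0.024 0 0" --pt "-0.228 0.03 0 0" --hand 0.07

```text
time: 24.8
ee_pos: [0.4363, -0.0764, 0.1199]
tcp_rot: [180.0, -0.1, 0.0]
wrist_force: [-1.1, -0.6, 1.4]
opening: 0.0703
grasp_force: 0.0
```

Emit:
arm_command --pt "0 0 0 0.06" --pt "0 0 0 0.122" --pt "0 0 0 0.122" --pt "0 0 0 0.122" --pt "0 0 0 0.122"

```text
time: 25.3
ee_pos: [0.4381, -0.0763, 0.1195]
tcp_rot: [180.0, 0.0, -6.9]
wrist_force: [-0.2, -0.2, 0.0]
opening: 0.0702
grasp_force: 0.0
```

```bash
python3 - <<'E'
from h import *
im,K,T,c=cam("wrist")
o=bot.get_obs();print(o["ee_pos"],o["tcp_rot"],o["time"])
print([(x["confidence"],ray(K,T,x["location"],.0).round(3)) for x in bot.mark_of("wrist","transformer")])
cv2.imwrite("pics/w9.png",im)
E
```

```text
[ 0.43805723 -0.07630348  0.11934244] [-1.79999384e+02  8.95672203e-03 -6.93123389e+00] 25.35
[(0.85, array([ 0.437, -0.078,  0.   ]))]
```

View pics/w9.png

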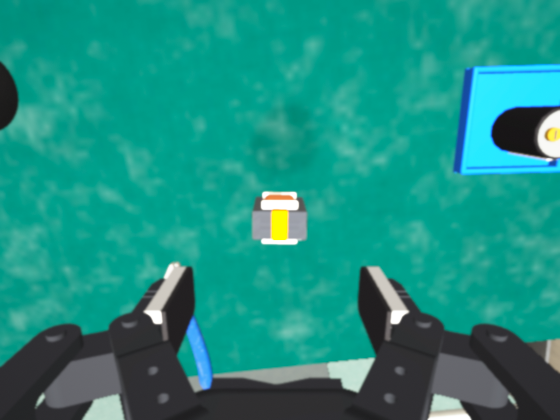

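The transformer is centred at (279,220) and aligned, and the pliers' tip is clear of the left finger. Grasp and lift.

Emit:
arm_command --pt "0 0 0.03 0" --pt "0 0 0.06 0" --pt "0 0 0.085 0" --pt "0 0 0.1 0" --pt "0 0 0.104 0" --hand 0.062

```text
time: 25.9
ee_pos: [0.4367, -0.0761, 0.0134]
tcp_rot: [-180.0, 0.2, -7.0]
wrist_force: [0.1, 0.2, -0.1]
opening: 0.062
grasp_force: 0.0
```

Emit:
arm_command --pt "0 0 0 0" --pt "0 0 0 0" --pt "0 0 0 0" --pt "0 0 0 0" --pt "0 0 0 0" --hand 0.0 --grip_force 45

```text
time: 26.4
ee_pos: [0.4386, -0.0764, 0.0163]
tcp_rot: [180.0, -0.1, -7.0]
wrist_force: [-1.0, 1.3, 6.3]
opening: 0.035
grasp_force: 46.4
```

Emit:
arm_command --pt "0 0 -0.01 0" --pt "0 0 -0.03 0" --pt "0 0 -0.055 0" --pt "0 0 -0.08 0" --pt "0 0 -0.1 0"

```text
time: 26.9
ee_pos: [0.4379, -0.0763, 0.1172]
tcp_rot: [180.0, -0.0, -7.0]
wrist_force: [0.2, 0.4, -2.2]
opening: 0.0353
grasp_force: 45.7
```

Emit:
arm_command --pt "0.019 -0.022 0 -0.035" --pt "0.038 -0.044 0 -0.07" --pt "0.057 -0.065 0 -0.105" --pt "0.076 -0.087 0 -0.14" --pt "0.095 -0.109 0 -0.175"

```text
time: 27.4
ee_pos: [0.546, 0.0212, 0.1157]
tcp_rot: [180.0, 0.0, 3.1]
wrist_force: [0.6, -0.4, -0.4]
opening: 0.0351
grasp_force: 45.7
```

```bash
python3 - <<'E'
from h import *
im,K,T,c=cam("wrist")
o=bot.get_obs();print(o["ee_pos"],o["tcp_rot"],o["time"],o["opening"])
print([(x["confidence"],ray(K,T,x["location"],.0).round(3)) for x in bot.mark_of("wrist","tray_yellow")])
cv2.imwrite("pics/w10.png",im)
E
```

```text
[0.5485273  0.02348217 0.11522443] [-1.79933628e+02 -8.15877852e-02  3.30710689e+00] 27.45 0.0352402078793074
[(0.64, array([0.656, 0.113, 0.   ]))]
```

View pics/w10.png

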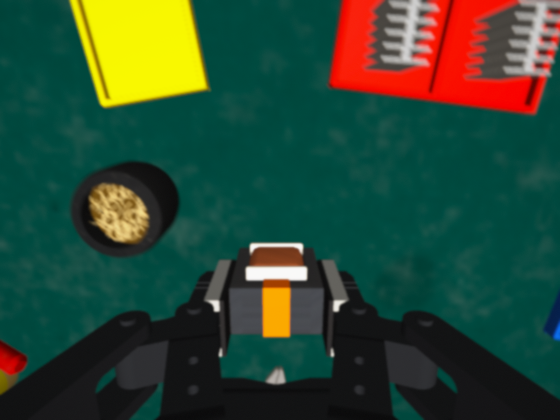

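The transformer is held upright, with the yellow tray at top left and both heat sinks standing in red. Carry to yellow and lower.

Emit:
arm_command --pt "0.02 -0.014 0 -0.06" --pt "0.045 -0.034 0 -0.12" --pt "0.075 -0.058 0 -0.17" --pt "0.105 -0.082 0 -0.18" --pt "0.114 -0.09 0 -0.18"

```text
time: 28.0
ee_pos: [0.6558, 0.118, 0.1147]
tcp_rot: [-180.0, 0.0, 13.4]
wrist_force: [-1.3, -1.0, -1.0]
opening: 0.0356
grasp_force: 45.6
```

Emit:
arm_command --pt "0 0 0 0" --pt "0 0 0.02 0" --pt "0 0 0.045 0" --pt "0 0 0.07 0" --pt "0 0 0.085 0"

```text
time: 28.5
ee_pos: [0.6529, 0.115, 0.0286]
tcp_rot: [180.0, 0.1, 13.3]
wrist_force: [-0.4, 0.5, -0.8]
opening: 0.0351
grasp_force: 45.6
```

Emit:
arm_command --pt "0 0 0.005 0" --pt "0 0 0.009 0" --pt "0 0 0.011 0" --pt "0 0 0.011 0" --pt "0 0 0.011 0"

```text
time: 29.0
ee_pos: [0.655, 0.1162, 0.0202]
tcp_rot: [180.0, -0.1, 13.3]
wrist_force: [0.5, -0.3, -0.7]
opening: 0.0353
grasp_force: 45.6
```

Emit:
arm_command --pt "0 0 0 0" --pt "0 0 0 0" --pt "0 0 0 0" --pt "0 0 0 0" --pt "0 0 0 0" --hand 0.055

```text
time: 29.5
ee_pos: [0.6545, 0.1162, 0.0193]
tcp_rot: [180.0, -0.0, 13.3]
wrist_force: [-0.4, -0.4, 0.3]
opening: 0.0549
grasp_force: 0.0
```

Emit:
arm_command --pt "0 0 -0.01 0" --pt "0 0 -0.03 0" --pt "0 0 -0.055 0" --pt "0 0 -0.08 0" --pt "0 0 -0.1 0"

```text
time: 30.0
ee_pos: [0.6548, 0.1162, 0.1219]
tcp_rot: [180.0, -0.1, 13.3]
wrist_force: [-0.2, -0.7, 0.2]
opening: 0.0548
grasp_force: 0.0
```

Emit:
arm_command --pt "0 0 -0.03 0" --pt "0 0 -0.06 0" --pt "-0.02 0 -0.08 0" --pt "-0.04 0 -0.08 0" --pt "-0.04 0 -0.08 0"

```text
time: 30.5
ee_pos: [0.6146, 0.1067, 0.2017]
tcp_rot: [180.0, -0.1, 13.3]
wrist_force: [0.4, -0.5, 0.6]
opening: 0.0546
grasp_force: 0.0
```

```bash
python3 - <<'E'
from h import *
o=bot.get_obs();print(o["ee_pos"],o["tcp_rot"],o["time"])
w,_,_,_=cam("wrist");s,_,_,_=cam("side")
a=cv2.resize(w,(400,300));b=cv2.resize(s[150:330,150:390],(400,300),interpolation=cv2.INTER_CUBIC)
cv2.imwrite("pics/f.png",np.hstack([a,b]))
for t in["flux_bottle","tip_cleaner"]:
    _,K,T,_=cam("side");print(t,[(x["confidence"],ray(K,T,x["location"],0).round(3)) for x in bot.mark_of("side",t)][:1])
E
```

```text
[0.61458271 0.10665301 0.20169117] [ 1.79990320e+02 -1.31229772e-01  1.33313327e+01] 30.5
flux_bottle [(0.77, array([0.388, 0.261, 0.   ]))]
tip_cleaner [(0.83, array([0.557, 0.108, 0.   ]))]
```

View pics/f.png

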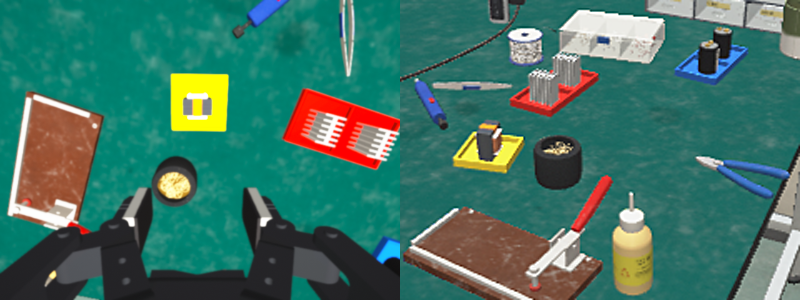

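The transformer stands in the yellow bay (197,105 on the left), and the heat sinks and capacitors stand upright in their own bays. The bottle and tip cleaner haven't moved, and the gripper is clear.

```bash
python3 -c "
from workcell import bot
print(bot.job_done())"
```

```text
the job is handed in; nothing more can be done
None
```

I sorted all five parts upright into their own bays, left the flux bottle and tip cleaner where they were, and handed the job in at about 31 s; no verdict came back.

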